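# Refit the compressor bar on a lever arch file

## Task

Lift the lever of the lever arch file so that its rings spring open, thread the loose black compressor bar over the two posts until it lies flat on the card stack, then press the lever down until it is fully home, finishing with a firm push of about 15 N held for half a second, and let go so that the rings stay locked shut. Be gentle with the ring mechanism: feel for where the lever stops, and never press or pull on it with more than about 20 N. Leave the jars, cap and tape measure where they are.

Things in the scene. Friction and masses are not known exactly. Their poses are not given: they have to be found in the camera images.
- batch_file: lever arch file: brown board 190x250x4 mm fixed on the table (x -130 to 60, y -170 to 80 mm), with cards and a steel ring mechanism. Origin midway between the posts, at the board's underside; x from the cards to the ring hinge, y along the line of posts, z up. Its posts, arches, lever sit on packing of unknown thickness: truly up to 7 mm higher or lower than all figures here; no reading shows it.
- card_top (a point): point on top of the fixed card stack (x -113 to 12, y -52 to 52 mm in the file's frame, top 22 mm above the file's origin), midway between the two upright steel posts, axes as the file's. The posts stand 40 mm either side of it along y, 6 mm thick, tapered; they reach 26 mm above it.
- arch_rod (a point): middle of the rod on which both arches turn, along y, at x 32, z 20 mm in the file's frame; axes as the file's. Each thin arch reaches over to a post at y = -40 or 40. Shut, they rise to 60 mm above the file's origin; open, they lean to +x (x 20 to 75 mm in the file's frame) and rise to 75 mm.
- lever_hinge (a point): where the lever's hinge axis (parallel to the file's x) lies: x 16, y -62, z 34 mm in the file's frame, if the packing is as drawn; axes as the file's. The knob's centre turns about it at 75 mm, from low at -y (shut) to above the hinge (raised, 18 mm to -y and 73 mm up). The raised lever stands at the -y end, clear of the bar's place.
- knob_home (a point): where the centre of the lever's knob lies with the lever shut, if the packing is as drawn (really up to 7 mm higher or lower): x 16, y -137, z 40 mm in the file's frame; axes as the file's; this point does not move with the lever. Knob: black cylinder 18 mm thick, 18 mm long, lying along x; its two flat end faces are free to be pinched.
- lever (a joint): lever angle, rad: 0 = fully home (rings locked shut), 1.25 = raised (rings open). Lifting the knob to about 0.06 rad (5 mm) takes about 3 N; beyond that its spring drives it up by itself. Pressing it back takes up to about 11 N at the knob halfway down, less near the bottom; in the last 0.06 rad it pulls itself home, but released above that it springs open.
- ring_plate (a joint): how far the ring mechanism's springy plate has been pulled up (+) or pressed down (-) from its rest, m; it gives 1 mm per 20 N. A firm push of about 15 N on the lever in its home position thus shows as -0.00075 (the reading is noisy: trust the felt force). Beyond 1.2 mm (24 N) either way it is bent.
- bar_center (a point): middle of the loose black plastic compressor bar, 17 mm above its underside: a flat strip 22 mm (x) by 104 mm (y), 5 mm thick, with a round 11.5 mm hole 40 mm either side of the middle along y, and on top a grip rib 12 mm (x) by 44 mm (y) that reaches 30 mm above the underside. Lying on the cards, this point is 17 mm above their top. Either way round will do. 50 g.
- jar_a: black-capped glass jar, 70 mm across and 116 mm high, a bystander; origin at the centre of its underside
- jar_b: black-capped glass jar, 70 mm across and 116 mm high, a bystander; origin at the centre of its underside
- jar_c: black-capped glass jar, 70 mm across and 116 mm high, a bystander; origin at the centre of its underside
- jar_d: black-capped glass jar, 70 mm across and 116 mm high, a bystander; origin at the centre of its underside
- jar_cap: black jar cap lying flat, 69 mm across and 12 mm high, a bystander; origin at the middle of its underside
- measure: yellow pocket tape measure lying on its side, 58x90x28 mm, a bystander; origin at the middle of its underside
Things that resemble listed ones, but are neither listed nor needed, are in the scene too. There is more than one size of the part that bears bar_center; the job needs the larger.

How it is judged:
By the outcome, as a careful person would: the job done as asked, in the order asked, and still so for the second after the job is handed in, with the robot touching nothing.
It also fails if it takes over 72 s, if anything falls off the work surface, if the arm or the gripper's body presses on something with over 40 N, if the wrist force passes 120 N, or if a joint passes its speed limit or range.

## Robot

A 6-joint arm with a two-finger parallel gripper is mounted at the origin on a cart in front of the work surface, level with it; the furniture and walls round the work are solid. World frame = base frame: x ahead of the robot, y to its left, z up, the work surface at z = 0. Lengths are in m, angles in rad, forces in N, time in s.
With the tool pointing down it reaches from about 0.275 to 0.825 m from the base axis. Payload 4.9 kg.
Tool frame: the origin (TCP) lies at the very end of the fingers, on their centre line; the grasp point (between the pads) lies env.grip_point_offset behind it (env.grip_point_offset is the distance from the TCP to the grasp point, in m); x points along the fingers, y is the direction in which the jaws open and shut, and the axes are right-handed (so a half turn about x gives the same grasp; the last joint's range is limited). The gripper opens to 85 mm and grips with 20 to 120 N. Pads are 22 mm wide; open, the fingers measure 114 mm over their backs; the gripper's body (76 mm by 85 mm) begins 54 mm behind the grasp point. The pads swing forward as they close: fully open they stand 13 mm farther back than shut.
Start: joints at [1.159, 0.326, -0.193, 1.052, 0, 1.437], TCP at [0.151, 0.529, 0.231] pointing down, gripper open.
Joint ranges: [-2.65, 2.65], [-0.97, 1.79], [-1.3, 1.35], [-1.93, 2.1], [-1.47, 1.37], [-3.14, 3.14]. Speed limits (rad/s): [2.57, 2.57, 3.14, 3.14, 3.14, 3.14].

## Interface

Orientations are given as [roll, pitch, yaw] about the fixed x, y, z axes, in that order (R = Rz(yaw) Ry(pitch) Rx(roll)).
In Python, from plant import env, imaging gives the robot as it stands.
- The arm moves only by the shell command python3 -m pendant 'ROWS'. ROWS is JSON, a list of rows, each a list of 7 numbers: the shift along the tool's x, y, z in mm, then the turn, a rotation vector about the tool's x, y, z in degrees, then the opening in per cent of the stroke, from 0 (shut) to 100 (fully open). A call has 1 to 20 rows; each row shifts and turns the commanded pose from where the row before left it, along the tool's axes as they then stand; what a row does not reach is not made up. A row lasts 1/8 s, in which the tool goes at most 62.5 mm and 10.7 degrees, less where a joint would pass 70% of its speed; a pose out of reach is approached as far as the arm can. A call is refused whole if a number of a shift passes 62.5 or a number of a turn 10.7, either way. A call with a gripper value outside its range is refused whole. The fingers move at their own pace and stop on an object; the grip force is fixed at half the most. Time passes only in rows, so rows that do not move let the fingers close. It gives the time, the measured TCP pose, the force and the opening at its end, in the units of the state.
- env.get_state(): the state, without advancing time (a new reading comes with each control period).
- imaging.get_image(name): name is "scene" or "top"; returns a dict with "frame" (480x640x3 uint8, red, green, blue), "K" (3x3 intrinsics, pixels), "extrinsics" (4x4, takes a point from camera to world coordinates). Camera axes: x right, y up, looking along -z (the intrinsics and any distortion apply to the point x, -y, -z); pixel columns grow to the right and rows downward; lengths in m; the calibration is good to about 2 mm. A picture is of the moment at which its call begins. There is no depth.
- env.close_job(): hands the job in, once; it reports no verdict.
Trained networks look in a picture, given as the dict that the camera call returned (one of the last four; its "shot" number tells which), for a name from the list of things; names that differ only in an ending like _2 or _b are one class to them, and where a whole thing is asked for, a point or a joint stands for the part that bears it (a point fixed in the world has none). Each returns a list of dicts, best first, with "p" (0 to 1); they miss things now and then, are a little off and sometimes report something else, mostly with a low value. They report only what shows in the picture. A call takes as long as a camera call. They do not tell look-alikes from the thing itself.
- imaging.spot_in(query, picture): "centre" ([x, y, z] in m, in the coordinates of the camera as it stood for that picture, good to about 4 mm: the middle of the surface that is visible of it).
- imaging.silhouettes(query, picture): "mask" (480x640 bool, what is visible of it).
- imaging.landmark_of(query, picture): "centre" ([x, y, z] in m, in the coordinates of the camera as it stood for that picture, good to about 4 mm: a listed point, or the origin of a listed thing).
The state is a dict: "t": time; "q": joint angles; "qvel": joint speeds; "joint_efforts": joint torques, N m; "ee_pos": TCP position; "tool_rot": TCP orientation; "force": force on the tool from outside, world axes, zero at the start; "torque": the same for the moment, N m; "grip_width": finger opening in m.
Only numpy, scipy, OpenCV 4.12 (cv2) and the standard library are available. Lean on these libraries where they do the work, as an engineer would, in place of code of your own. Each camera call takes 0.05 s, during which the arm holds its last target. There are 200 camera calls.

## Working session

There is one attempt and no reset: what is moved stays moved. The work goes in short steps, Python scripts to look and compute and a shell command to move; the robot and the scene stay as the last step left them, time stands still between calls to the robot, and variables do not carry over. Pictures are saved under pics/ and viewed, about 8 in all and at most 12, crops included, and the job is handed in when it is done.

```bash
ls; mkdir -p pics; cat > h.py <<'E'
import numpy as np, cv2
from plant import env, imaging
from scipy.spatial.transform import Rotation as R
def w(pic,c): return (np.array(pic["extrinsics"])@np.r_[c,1])[:3]
def proj(pic,p):
    c=(np.linalg.inv(pic["extrinsics"])@np.r_[p,1])[:3]; c=c*[1,-1,-1]; u=pic["K"]@c; return u[:2]/u[2]
def ray(pic,uv,z):
    d=np.linalg.inv(pic["K"])@np.r_[uv,1]*[1,-1,-1]; E=np.array(pic["extrinsics"]); d=E[:3,:3]@d; o=E[:3,3]; return o+d*(z-o[2])/d[2]
def save(pic,n): cv2.imwrite("pics/"+n,pic["frame"][:,:,::-1])
E
python3 - <<'E'
from h import *
np.set_printoptions(precision=4,suppress=True)
s=env.get_state(); print({k:np.round(v,3) for k,v in s.items()}, env.grip_point_offset)
for n in("top","scene"):
    p=imaging.get_image(n); save(p,n+"0.png"); print(n,{k:v for k,v in p.items() if k not in("frame",)})
    for q in("batch_file","card_top","arch_rod","lever_hinge","knob_home","bar_center","jar_a","jar_cap","measure"):
        for r in imaging.landmark_of(q,p):
            x=w(p,r["centre"]); print(n,q,round(r["p"],2),x,proj(p,x).round())
E
```

```text
pics
{'t': np.float64(0.0), 'q': array([ 1.159,  0.327, -0.194,  1.052, -0.   ,  1.437]), 'qvel': array([-0.002,  0.001,  0.   , -0.002, -0.001, -0.001]), 'joint_efforts': array([  0.   , -44.339,  26.244,   0.015,  -0.   ,  -0.   ]), 'ee_pos': array([0.151, 0.528, 0.23 ]), 'tool_rot': array([-1.699,  1.569, -1.977]), 'force': array([ 0.049,  0.271, -0.468]), 'torque': array([-0.02 ,  0.06 ,  0.002]), 'grip_width': np.float64(0.085)} 0.0187
top {'K': array([[489.3259,   0.    , 317.1046],
       [  0.    , 489.3259, 238.2286],
       [  0.    ,   0.    ,   1.    ]]), 'extrinsics': array([[ 0.0046,  0.998 , -0.0638,  0.4803],
       [-0.9999,  0.0038, -0.0116, -0.011 ],
       [-0.0113,  0.0638,  0.9979,  1.2336],
       [ 0.    ,  0.    ,  0.    ,  1.    ]]), 'shot': 1}
top batch_file 0.64 [0.5776 0.0222 0.0021] [310. 231.]
top batch_file 0.44 [ 0.7623  0.1538 -0.001 ] [259. 159.]
top card_top 0.61 [0.5744 0.0221 0.0177] [309. 232.]
top arch_rod 0.66 [0.6067 0.0168 0.022 ] [312. 219.]
top arch_rod 0.22 [ 0.7926  0.006  -0.0013] [316. 147.]
top lever_hinge 0.9 [ 0.5889 -0.043   0.0356
[... 1209 characters left out ...]
545 0.0195] [288. 338.]
scene knob_home 0.96 [ 0.5903 -0.1166  0.0383] [334. 223.]
scene knob_home 0.57 [ 0.3845  0.3894 -0.003 ] [316. 421.]
scene bar_center 0.84 [0.5284 0.2543 0.0202] [287. 338.]
scene bar_center 0.63 [0.6184 0.2363 0.011 ] [259. 319.]
scene jar_a 0.91 [ 0.7433  0.2761 -0.0009] [208. 315.]
scene jar_a 0.74 [ 0.6315 -0.4135  0.0021] [363. 169.]
scene jar_a 0.66 [0.7618 0.1543 0.0019] [230. 277.]
scene jar_a 0.64 [ 0.4343 -0.4239  0.0007] [422. 185.]
scene jar_cap 0.69 [ 0.3836  0.3889 -0.0036] [316. 421.]
scene jar_cap 0.66 [ 0.4323 -0.4221 -0.0005] [422. 186.]
scene jar_cap 0.52 [ 0.5888 -0.1163  0.0403] [334. 222.]
scene measure 0.92 [ 0.4345 -0.4255 -0.0003] [422. 185.]
```

```bash
python3 - <<'E'
import cv2,numpy as np
t=cv2.imread("pics/top0.png"); 
a=cv2.resize(t[170:290,180:400],None,fx=3.6,fy=3.6,interpolation=cv2.INTER_CUBIC)
cv2.imwrite("pics/topcrop.png",a)
s=cv2.imread("pics/scene0.png"); cv2.imwrite("pics/scenecrop.png",cv2.resize(s[180:440,160:440],None,fx=2.3,fy=2.3,interpolation=cv2.INTER_CUBIC))
E
```

```text
(no output)
```

View pics/topcrop.png

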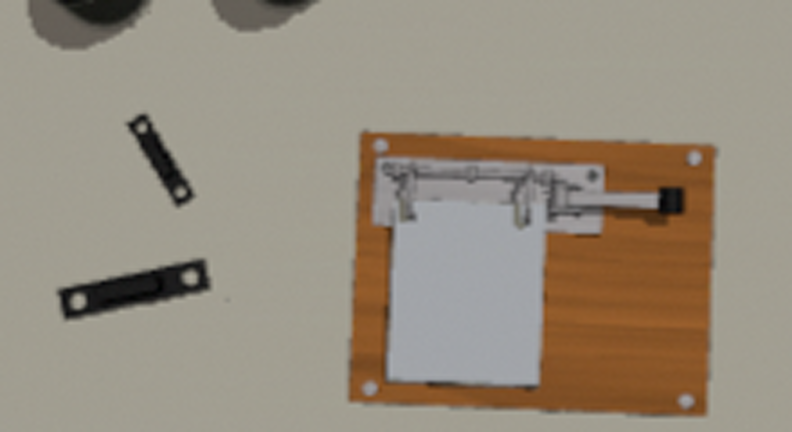

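View pics/scenecrop.png

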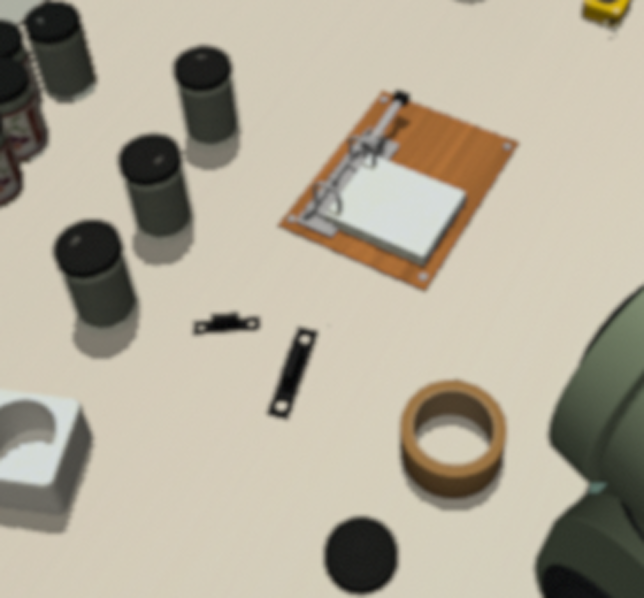

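View pics/top0.png

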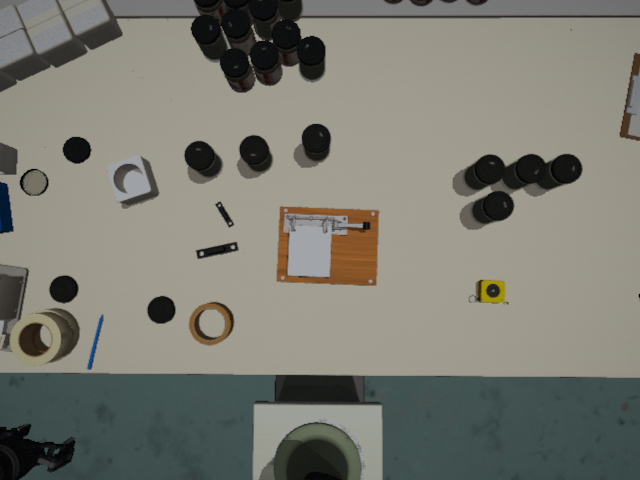

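The two bars are the small one at (224,214) and the large one at (217,250) in the top view. The large one is the job's bar, because its length matches 104 mm; I'll confirm that numerically. In the scene view the lever is shut, pointing to -y, with the knob at about (334,223).

```bash
cat > m.py <<'E'
from h import *
np.set_printoptions(precision=4,suppress=True)
from scipy.optimize import least_squares
B=np.array([[-.13,-.17],[-.13,.08],[.06,.08],[.06,-.17]])
def inter(a,b): # lines (vx,vy,x,y)
    A=np.array([[a[0],-b[0]],[a[1],-b[1]]]); t=np.linalg.solve(A,[b[2]-a[2],b[3]-a[3]]); return np.array([a[2]+t[0]*a[0],a[3]+t[0]*a[1]])
for n in("top","scene"):
    p=imaging.get_image(n); f=p["frame"].astype(int)
    d=((f[:,:,0]-f[:,:,2])>45).astype(np.uint8)
    cn,_=cv2.findContours(d,cv2.RETR_EXTERNAL,cv2.CHAIN_APPROX_NONE)
    c=[c for c in cn if cv2.pointPolygonTest(cv2.convexHull(c),tuple(map(float,proj(p,[.56,-.02,.0]))),False)>0]
    c=max(c,key=cv2.contourArea)[:,0].astype(float)
    wp=np.array([ray(p,u,.004)[:2] for u in c])
    def res(v,wp=wp):
        Rm=np.array([[np.cos(v[2]),-np.sin(v[2])],[np.sin(v[2]),np.cos(v[2])]]); l=(wp-v[:2])@Rm
        return np.min(np.abs(np.c_[l[:,0]+.13,l[:,0]-.06,l[:,1]+.17,l[:,1]-.08]),axis=1)
    s=least_squares(res,[.577,.021,-.04],loss='soft_l1',f_scale=.001,x_scale=.001); print(n,"file",s.x,np.degrees(s.x[2]),"med res",np.median(res(s.x)))
    v=s.x
    F=lambda q:np.r_[v[:2]+np.array([[np.cos(v[2]),-np.sin(v[2])],[np.sin(v[2]),np.cos(v[2])]])@q[:2],q[2]]
    for k in imaging.silhouettes("bar_center",p)[:3]:
        m=k["mask"].astype(np.uint8)
        q=np.argwhere(m)[:,::-1]; 
        if len(q)<20: continue
        x0,y0=q.min(0)-4;x1,y1=q.max(0)+5
        g=cv2.resize(p["frame"][y0:y1,x0:x1].mean(2),None,fx=8,fy=8,interpolation=cv2.INTER_CUBIC)
        dk=(g<(100)).astype(np.uint8)
        cc,h=cv2.findContours(dk,cv2.RETR_CCOMP,cv2.CHAIN_APPROX_NONE)
        ho=[]
        for i,ci in enumerate(cc):
            if h[0][i][3]>=0 and cv2.contourArea(ci)>60:
                mm=cv2.moments(ci); ho.append(ray(p,np.array([mm['m10'],mm['m01']])/mm['m00']/8-.4375+[x0,y0],.004))
        W=np.array([ray(p,u,.003)[:2] for u in q])*1000
        r=cv2.minAreaRect(W.astype(np.float32)); print(n,"bar",round(k["p"],2),"rect",r,"holes",np.array(ho)[:,:2].tolist() if ho else None)
        if len(ho)==2:
            e=np.subtract(*ho)[:2]; print("  mid",np.mean(ho,0),"pitch",np.linalg.norm(e),"yaw",np.degrees(np.arctan2(e[1],e[0])))
    for k in imaging.silhouettes("knob_home",p)[:2]+imaging.silhouettes("lever",p)[:2]:
        q=np.argwhere(k["mask"])[:,::-1]; print("knob/lever",round(k["p"],2),q.min(0),q.max(0))
    # knob dark blob
    u0=proj(p,F(np.array([.016,-.137,.040]))); a,b=u0.round().astype(int); w_=f[b-9:b+10,a-9:a+10].max(2)<60
    cen=np.argwhere(w_).mean(0)[::-1]+[a-9,b-9]; print("knob pred",u0,"blob",cen,w_.sum(),"blob world@.04",ray(p,cen,.04), "pred world",F(np.array([.016,-.137,.040])))
    big=cv2.resize(p["frame"][200:300,270:390],None,fx=6,fy=6,interpolation=cv2.INTER_CUBIC)
E
python3 m.py
```

```text
top file [ 0.5775  0.0206 -0.0346] -1.9837118629663568 med res 0.0017070905814936463
top bar 0.92 rect ((528.4525146484375, 254.89556884765625), (24.708337783813477, 106.31559753417969), 12.77653980255127) holes [[0.5198791068949562, 0.29487371204540824], [0.5368143771672812, 0.21655213449167987]]
  mid [0.5283 0.2557 0.004 ] pitch 0.08013159732403556 yaw 102.20108032788715
top bar 0.5 rect ((618.6179809570312, 237.80482482910156), (67.60057830810547, 18.193893432617188), 31.613142013549805) holes [[0.5967031284391037, 0.2242233089402676], [0.642208843974253, 0.25227289739901904]]
  mid [0.6195 0.2382 0.004 ] pitch 0.05345605259529792 yaw -148.35044245119022
knob/lever 0.94 [277 208] [378 284]
knob/lever 0.6 [240 136] [273 173]
knob/lever 0.56 [334 222] [370 229]
knob pred [366.0866 225.328 ] blob [365.8235 225.2941] 51 blob world@.04 [ 0.5888 -0.1162  0.04  ] pred world [ 0.5887 -0.1169  0.04  ]
scene file [ 0.5795  0.0185 -0.0399] -2.286161313109679 med res 0.003491245508092003
scene bar 0.76 rect ((532.5733032226562, 254.28335571289062), (24.201963424682617, 105.67520141601562), 12.37508487701416) holes [[0.5212918912350469, 0.29424788946669234], [0.5387255537313719, 0.21588216024618145]]
  mid [0.53   0.2551 0.004 ] pitch 0.08028150536890923 yaw 102.54208385409481
scene bar 0.53 rect ((625.716064453125, 236.28701782226562), (54.12187194824219, 23.12480926513672), 26.75380516052246) holes [[0.6438259619445402, 0.2529187729170225], [0.5986466578430166, 0.2245660937816224]]
  mid [0.6212 0.2387 0.004 ] pitch 0.05333895324481819 yaw 32.1106967136666
knob/lever 0.58 [282 219] [382 305]
knob/lever 0.17 [352 133] [375 173]
knob/lever 0.48 [300 404] [332 438]
knob/lever 0.45 [319 219] [337 241]
knob pred [334.4457 221.7804] blob [334.2857 222.2143] 14 blob world@.04 [ 0.5896 -0.1173  0.04  ] pred world [ 0.59   -0.1191  0.04  ]
```

```bash
cat >> h.py <<'E'
def plan(tcp,yaw,tilt=0):
    "deltas in tool frame (mm, deg) to reach tcp with tool down, jaw axis at yaw(deg, world); current q6 shown"
    s=env.get_state(); Rc=R.from_euler('xyz',s["tool_rot"]); best=[]
    for k in(0,180):
        a=np.radians(yaw+k); y=np.array([np.cos(a),np.sin(a),0]); x=np.array([0,0,-1.]); Rt=R.from_matrix(np.c_[x,y,np.cross(x,y)])
        best.append((Rc.inv()*Rt).as_rotvec(degrees=True))
    sh=Rc.inv().apply(np.array(tcp)-s["ee_pos"])*1000
    print("t",round(float(s["t"]),2),"pos",s["ee_pos"].round(4),"F",s["force"].round(1),"w",round(float(s["grip_width"])*1000,1),"q6",round(float(s["q"][5]),2))
    print("shift now",sh.round(1),"turn opts",[b.round(1) for b in best],"tooly",Rc.as_matrix()[:,1].round(3),"toolz",Rc.as_matrix()[:,2].round(3))
E
python3 - <<'E'
from h import *
plan([.589,-.1165,.14],-2.1)
E
```

```text
t 1.4 pos [0.1508 0.5289 0.2313] F [0.7 0.1 0.1] w 85.4 q6 1.44
shift now [  91.3 -500.5  598.4] turn opts [array([76.2, -0. ,  0. ]), array([-103.8,   -0. ,   -0. ])] tooly [ 0.274  0.962 -0.   ] toolz [ 0.962 -0.274 -0.   ]
```

```bash
python3 -m pendant '[[0,0,0,9.5,0,0,100],[0,0,0,9.5,0,0,70],[0,0,0,9.5,0,0,50],[0,0,0,9.5,0,0,40],[0,0,0,9.5,0,0,40],[0,0,0,9.5,0,0,40],[0,0,0,9.5,0,0,40],[0,0,0,9.7,0,0,40]]'; python3 - <<'E'
from h import *
plan([.589,-.1165,.14],-2.1)
E
```

```text
t: 2.4
ee_pos: [0.1508, 0.5289, 0.2313]
tool_rot: [2.575, 1.571, 0.962]
force: [-0.4, -0.1, 0.4]
grip_width: 0.0343
t 2.4 pos [0.1508 0.5289 0.2313] F [-0.4 -0.1  0.4] w 34.3 q6 2.77
shift now [ 91.3 465.2 626.2] turn opts [array([-0.3, -0. , -0. ]), array([179.7,  -0. ,   0. ])] tooly [ 0.999 -0.042  0.   ] toolz [-0.042 -0.999 -0.   ]
```

```bash
python3 -m pendant '[[0,17,23,-0.3,0,0,40],[3,35.9,48.2,0,0,0,40],[3,35.9,48.2,0,0,0,40],[3,35.9,48.2,0,0,0,40],[3,35.9,48.2,0,0,0,40],[3,35.9,48.2,0,0,0,40],[3,35.9,48.2,0,0,0,34],[3,35.9,48.2,0,0,0,34],[3,35.9,48.2,0,0,0,34],[3,35.9,48.2,0,0,0,34],[3,35.9,48.2,0,0,0,34],[3,35.9,48.2,0,0,0,34],[3,35.9,48.2,0,0,0,34],[9,17.4,24.8,0,0,0,34],[14,0,0,0,0,0,34],[14,0,0,0,0,0,34],[14,0,0,0,0,0,34],[5,0,0,0,0,0,34],[0,0,0,0,0,0,34]]'; python3 - <<'E'
from h import *
p=imaging.get_image("scene"); f=p["frame"][130:290,230:430]; cv2.imwrite("pics/s1.png",cv2.resize(f,None,fx=4,fy=4,interpolation=cv2.INTER_CUBIC)[:,:,::-1])
plan([.589,-.1165,.14],-2.1)
E
```

```text
t: 4.78
ee_pos: [0.5955, -0.1111, 0.1391]
tool_rot: [-1.923, 1.57, 2.758]
force: [0.2, -0.3, 0.3]
grip_width: 0.0291
t 4.83 pos [ 0.5959 -0.1114  0.1396] F [ 0.1 -0.5  0.5] w 28.9 q6 1.3
shift now [-0.4 -6.7  5.3] turn opts [array([ 0.3,  0. , -0. ]), array([-179.7,    0. ,    0. ])] tooly [ 1.    -0.031  0.   ] toolz [-0.031 -1.     0.   ]
```

View pics/s1.png

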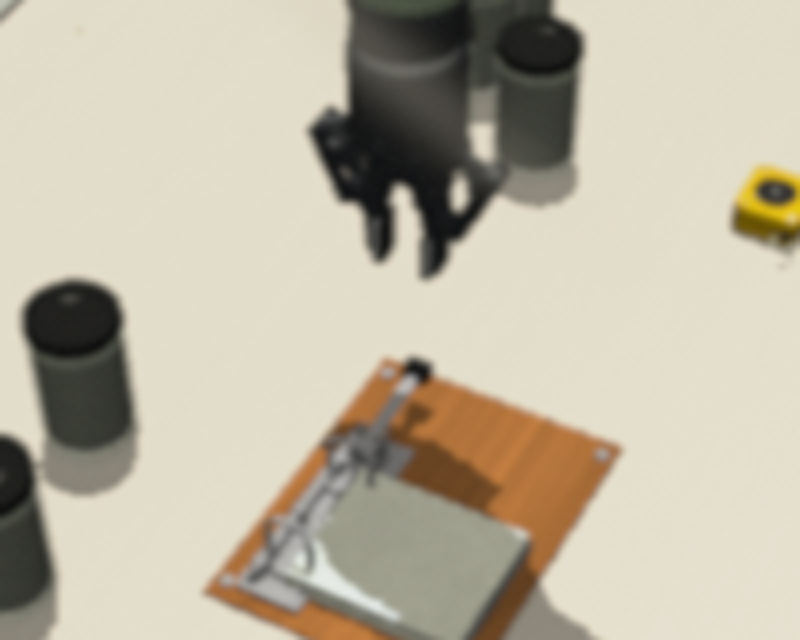

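The fingers hang at about (405,260) in this crop, above the knob at (418,370), with the jaws across its end faces. I'll correct sideways and descend.

```bash
python3 -m pendant '[[0,-6.7,5.3,0.3,0,0,34],[15,0,0,0,0,0,34],[20,0,0,0,0,0,34],[20,0,0,0,0,0,34],[20,0,0,0,0,0,34],[20,0,0,0,0,0,34],[15,0,0,0,0,0,34],[7,0,0,0,0,0,32],[0,0,0,0,0,0,30],[0,0,0,0,0,0,27]]';  python3 - <<'E'
from h import *
p=imaging.get_image("scene"); f=p["frame"][180:260,290:390]; cv2.imwrite("pics/s2.png",cv2.resize(f,None,fx=7,fy=7,interpolation=cv2.INTER_CUBIC)[:,:,::-1])
plan([.589,-.1165,.022],-2.1)
E
```

```text
t: 6.08
ee_pos: [0.5895, -0.1171, 0.0229]
tool_rot: [1.284, 1.57, -0.324]
force: [0.2, -0.3, 0.8]
grip_width: 0.023
t 6.12 pos [ 0.5896 -0.1171  0.0231] F [0.1 0.4 0.1] w 23.1 q6 1.29
shift now [ 1.1 -0.6 -0.6] turn opts [array([-0. ,  0. , -0.1]), array([ 1.8e+02, -1.0e-01, -0.0e+00])] tooly [ 0.999 -0.037  0.001] toolz [-0.037 -0.999  0.   ]
```

View pics/s2.png

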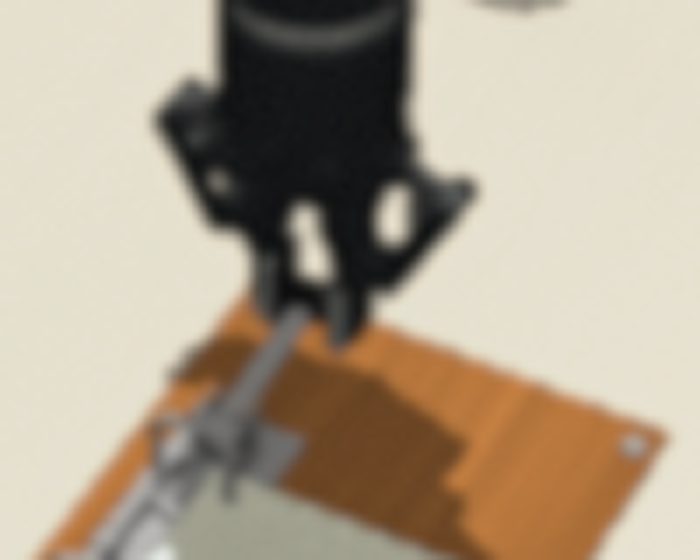

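The knob sits between the two fingertips at about (300,300) in this crop. I'll close in small steps and watch the lateral force.

```bash
python3 -m pendant '[[0,0,0,0,0,0,24.5],[0,0,0,0,0,0,24.5]]'; python3 -m pendant '[[0,0,0,0,0,0,23],[0,0,0,0,0,0,23]]'
```

```text
t: 6.38
ee_pos: [0.5892, -0.117, 0.0227]
tool_rot: [1.305, 1.57, -0.302]
force: [-0.1, 0.8, -0.4]
grip_width: 0.0209
t: 6.62
ee_pos: [0.5893, -0.1169, 0.0225]
tool_rot: [1.443, 1.57, -0.165]
force: [1.0, -0.6, 0.8]
grip_width: 0.0194
```

```bash
python3 -m pendant '[[0,0,0,0,0,0,22],[0,0,0,0,0,0,22]]'; python3 -m pendant '[[0,0,0,0,0,0,21],[0,0,0,0,0,0,19],[0,0,0,0,0,0,15]]'
```

```text
t: 6.88
ee_pos: [0.5896, -0.117, 0.0225]
tool_rot: [1.478, 1.57, -0.13]
force: [2.4, 0.6, 0.1]
grip_width: 0.0185
t: 7.25
ee_pos: [0.5898, -0.117, 0.0227]
tool_rot: [1.447, 1.569, -0.16]
force: [4.5, 0.2, 1.2]
grip_width: 0.0167
```

```bash
python3 -m pendant '[[0,0.6,0,0,0,0,10],[-2.5,0,0,0,0,0,10],[-2.5,0,-0.5,0,0,0,10],[-2.4,0,-0.5,0,0,0,10]]'; python3 -m pendant '[[-3.7,0,-0.8,0,0,0,10],[-3.6,0,-0.9,0,0,0,10],[0,0,0,0,0,0,10]]'
```

```text
t: 7.75
ee_pos: [0.5896, -0.1162, 0.0287]
tool_rot: [-0.466, 1.57, -2.074]
force: [6.6, -2.3, -7.3]
grip_width: 0.0165
t: 8.12
ee_pos: [0.5898, -0.1141, 0.0367]
tool_rot: [0.103, 1.571, -1.504]
force: [5.2, -0.1, -1.5]
grip_width: 0.0166
```

```bash
python3 -m pendant '[[-3.6,0,-1.2,0,0,0,10],[-3.5,0,-1.2,0,0,0,10],[-3.4,0,-1.5,0,0,0,10],[-3.4,0,-1.6,0,0,0,10],[-3.3,0,-1.9,0,0,0,10],[-3.2,0,-1.9,0,0,0,10],[0,0,0,0,0,0,10]]';  python3 - <<'E'
from h import *
p=imaging.get_image("scene"); f=p["frame"][180:280,280:380]; cv2.imwrite("pics/s3.png",cv2.resize(f,None,fx=5,fy=5,interpolation=cv2.INTER_CUBIC)[:,:,::-1])
E
```

```text
t: 9.0
ee_pos: [0.5902, -0.1037, 0.0575]
tool_rot: [2.91, 1.569, 1.303]
force: [5.4, 3.9, 1.1]
grip_width: 0.0169
```

View pics/s3.png

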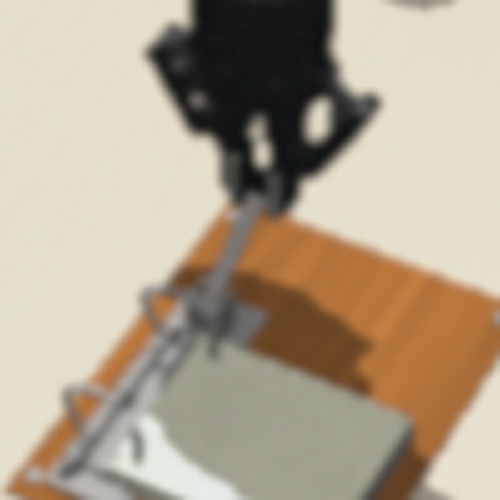

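```bash
python3 -m pendant '[[-3,0.3,-2.2,0,0,0,10],[-3.1,0.3,-2.2,0,0,0,10],[-2.8,0,-2.5,0,0,0,10],[-2.8,0,-2.5,0,0,0,10],[-2.5,0,-2.8,0,0,0,10],[-2.5,0,-2.7,0,0,0,10],[-2.2,0,-3.1,0,0,0,10],[-2.3,0,-3,0,0,0,10],[-2,0,-3.2,0,0,0,10],[-1.9,0,-3.2,0,0,0,10],[-1.6,0,-3.4,0,0,0,10],[-1.5,0,-3.3,0,0,0,10],[-1.3,0,-3.5,0,0,0,10],[0,0,0,0,0,0,10]]'
```

```text
t: 10.8
ee_pos: [0.5915, -0.0673, 0.086]
tool_rot: [-1.057, 1.569, -2.665]
force: [4.8, -1.2, -4.4]
grip_width: 0.0167
```

```bash
python3 -m pendant '[[0,0,0,0,0,0,25],[0,0,0,0,0,0,35],[0,0,0,0,0,0,35],[0,0,0,0,0,0,35]]'; python3 - <<'E'
from h import *
plan([0.528,0.2555,.12],12.4)
E
```

```text
t: 11.3
ee_pos: [0.5916, -0.0674, 0.0868]
tool_rot: [-1.523, 1.57, -3.131]
force: [-1.0, -0.1, 0.7]
grip_width: 0.0298
t 11.3 pos [ 0.5916 -0.0674  0.0868] F [-1.  -0.1  0.7] w 29.8 q6 1.37
shift now [ -33.1  -75.6 -320.3] turn opts [array([-14.5,  -0. ,   0. ]), array([1.655e+02, 1.000e-01, 0.000e+00])] tooly [ 0.999 -0.037 -0.001] toolz [-0.037 -0.999  0.   ]
```

```bash
python3 -m pendant '[[-15,0,0,0,0,0,35],[-25,0,0,0,0,0,35],[-25,0,0,0,0,0,35],[-10,0,0,-7.2,0,0,40],[0,0,0,-7.3,0,0,40],[0,0,0,0,0,0,40]]'; python3 - <<'E'
from h import *
plan([0.5293,0.2554,.06],12.4)
E
```

```text
t: 12.05
ee_pos: [0.5923, -0.0674, 0.1631]
tool_rot: [1.119, 1.569, -0.237]
force: [0.3, 0.8, -0.9]
grip_width: 0.0343
t 12.05 pos [ 0.5923 -0.0674  0.1631] F [ 0.3  0.8 -0.9] w 34.3 q6 1.12
shift now [ 102.9    7.1 -328.9] turn opts [array([-0.1,  0. , -0.1]), array([ 1.799e+02, -1.000e-01, -1.000e-01])] tooly [0.977 0.213 0.001] toolz [ 0.213 -0.977  0.001]
```

```bash
python3 -m pendant '[[0,1,-28,0,0,0,40],[0,1,-50,0,0,0,40],[0,1,-50,0,0,0,40],[0,1,-50,0,0,0,40],[0,1,-50,0,0,0,40],[8,1,-50,0,0,0,40],[15,1.1,-32,0,0,0,40],[20,0,-18.9,0,0,0,40],[20,0,0,0,0,0,40],[20,0,0,0,0,0,40],[20,0,0,0,0,0,40],[0,0,0,0,0,0,40],[0,0,0,0,0,0,40]]'; python3 - <<'E'
from h import *
plan([0.5293,0.2554,.008],12.4)
a=[]
for n in("scene","top"):
    p=imaging.get_image(n); u,v=proj(p,[.529,.2554,.02]).astype(int); a.append(cv2.resize(p["frame"][v-35:v+35,u-35:u+35],None,fx=5,fy=5,interpolation=cv2.INTER_CUBIC)[:,:,::-1])
p=imaging.get_image("top"); a.append(cv2.resize(p["frame"][190:270,270:400],(569,350),interpolation=cv2.INTER_CUBIC)[:,:,::-1])
cv2.imwrite("pics/s4.png",np.vstack([np.hstack(a[:2]),np.hstack([a[2],np.zeros((350,131,3),np.uint8)])])[:, :])
E
```

```text
t: 13.68
ee_pos: [0.5289, 0.2556, 0.0597]
tool_rot: [1.711, 1.57, 0.355]
force: [-0.7, 0.2, -0.4]
grip_width: 0.034
t 13.68 pos [0.5289 0.2556 0.0597] F [-0.7  0.2 -0.4] w 34.0 q6 1.68
shift now [51.7  0.3  0.3] turn opts [array([-0.1, -0. , -0. ]), array([ 1.799e+02, -1.000e-01,  0.000e+00])] tooly [0.977 0.214 0.001] toolz [ 0.214 -0.977 -0.   ]
```

```bash
python3 -c "
import cv2;i=cv2.imread('pics/s4.png');cv2.imwrite('pics/s4b.png',cv2.resize(i,(580,580)))"
```

```text
(no output)
```

View pics/s4b.png

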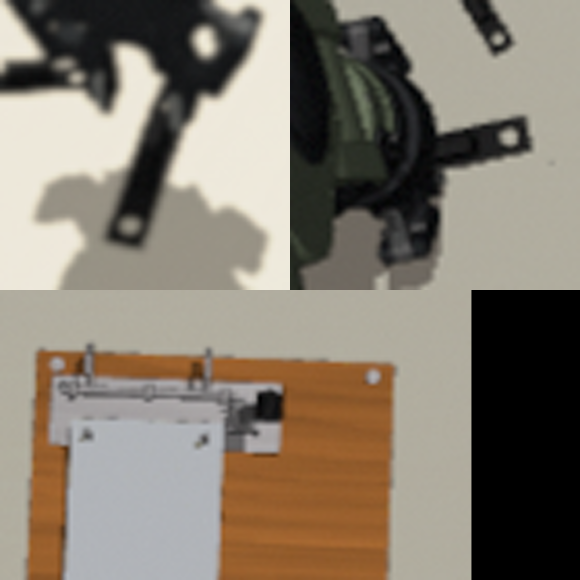

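Rings open and lever raised; both posts show at about (88,435) and (203,438) in the lower crop. The gripper straddles the large bar's rib. I'll descend and close in steps.

```bash
python3 -m pendant '[[20,0,0,0,0,0,34],[20,0,0,0,0,0,30],[9,0,0,0,0,0,26],[0,0,0,0,0,0,22],[0,0,0,0,0,0,18],[0,0,0,0,0,0,14]]'; python3 -m pendant '[[0,0,0,0,0,0,10],[0,0,0,0,0,0,0],[0,0,0,0,0,0,0],[0,0,0,0,0,0,0]]'
```

```text
t: 14.58
ee_pos: [0.5292, 0.2557, 0.0108]
tool_rot: [1.701, 1.569, 0.346]
force: [-0.1, 0.3, 0.4]
grip_width: 0.0122
t: 15.08
ee_pos: [0.5292, 0.2557, 0.0109]
tool_rot: [1.657, 1.569, 0.302]
force: [-0.6, -0.3, 6.0]
grip_width: 0.0108
```

```bash
python3 -m pendant '[[-10,0,0,0,0,0,0],[-20,0,0,0,0,0,0],[-40,0,0,0,0,0,0],[-40,0,0,7.2,0,0,0],[0,0,0,7.3,0,0,0],[0,0,0,0,0,0,0]]'; python3 - <<'E'
from h import *
plan([0.579,0.0197,.10],-2.1)
E
```

```text
t: 15.82
ee_pos: [0.5284, 0.2554, 0.1206]
tool_rot: [1.918, 1.57, 0.311]
force: [-0.7, -0.5, -0.2]
grip_width: 0.0108
t 15.82 pos [0.5284 0.2554 0.1206] F [-0.7 -0.5 -0.2] w 10.8 q6 1.93
shift now [ 20.6  58.9 233.8] turn opts [array([ 0.1, -0. , -0. ]), array([-1.799e+02,  1.000e-01, -0.000e+00])] tooly [ 0.999 -0.035  0.001] toolz [-0.035 -0.999 -0.   ]
```

```bash
python3 -m pendant '[[0,5,20,0.1,0,0,0],[0,12,46,0,0,0,0],[0,12,46,0,0,0,0],[0,12,46,0,0,0,0],[0,12,46,0,0,0,0],[5,5.9,25,0,0,0,0],[10,0,4.8,0,0,0,0],[5,0,0,0,0,0,0],[0,0,0,0,0,0,0],[0,0,0,0,0,0,0]]'; python3 - <<'E'
from h import *
plan([0.579,0.0197,.10],-2.1)
a=[]
for n in("scene","top"):
    p=imaging.get_image(n); u,v=proj(p,[.579,.0197,.06]).astype(int); print(n,u,v); a.append(cv2.resize(p["frame"][v-40:v+40,u-40:u+40],(400,400),interpolation=cv2.INTER_CUBIC)[:,:,::-1])
    for y in(-.04,.04):
        for z in(.092,.022): 
            t=np.radians(-2.1); print(y,z,(proj(p,[.579-np.sin(t)*y,.0197+np.cos(t)*y,z])-[u-40,v-40])*5)
cv2.imwrite("pics/s5.png",np.hstack(a))
E
```

```text
t: 17.08
ee_pos: [0.5781, 0.0205, 0.1]
tool_rot: [-2.695, 1.571, 1.98]
force: [0.8, -0.1, -0.8]
grip_width: 0.0107
t 17.07 pos [0.5781 0.0205 0.1   ] F [ 0.8 -0.1 -0.8] w 10.7 q6 1.52
shift now [-0.   0.9  0.7] turn opts [array([-0., -0.,  0.]), array([180.,   0.,   0.])] tooly [ 0.999 -0.037 -0.   ] toolz [-0.037 -0.999 -0.   ]
scene 314 251
-0.04 0.092 [240.34031002 110.53449955]
-0.04 0.022 [242.09382423 200.50304425]
0.04 0.092 [161.9267649  212.28073195]
0.04 0.022 [167.02377535 301.3746679 ]
top 310 228
-0.04 0.092 [283.77695928 199.6937875 ]
-0.04 0.022 [282.59813342 211.648323  ]
0.04 0.092 [113.15625902 192.84632711]
0.04 0.022 [121.77745576 205.18317895]
```

View pics/s5.png

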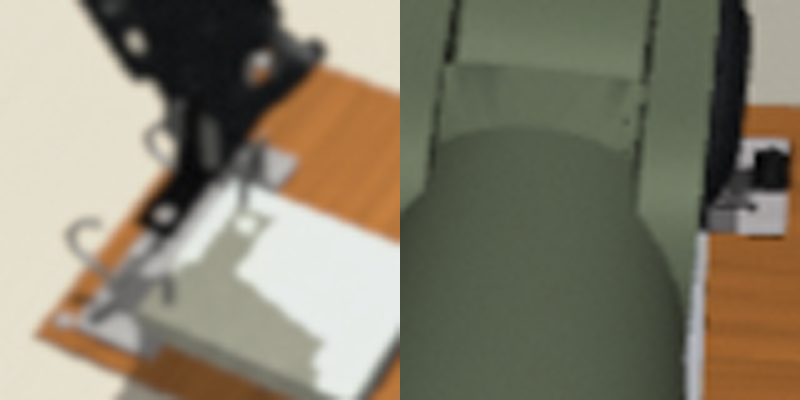

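```bash
python3 -m pendant '[[0,0.9,0.7,0,0,0,0],[0,0,0,0,0,0,0],[0,0,0,0,0,0,0]]'; python3 - <<'E'
from h import *
np.set_printoptions(precision=2,suppress=True)
p=imaging.get_image("scene"); t=np.radians(-2.1)
h=proj(p,[.579-np.sin(t)*.04,.0197+np.cos(t)*.04,.092]); b=proj(p,[.579-np.sin(t)*.04,.0197+np.cos(t)*.04,.022])
print(h,b); u,v=h.round().astype(int); g=p["frame"].mean(2)
print(g[v-5:v+6,u-6:u+7].astype(int)); u2,v2=b.round().astype(int); print(u,v,u2,v2); print(g[v2-12:v2+4,u2-6:u2+7].astype(int))
plan([0.579,0.0197,.10],-2.1)
E
```

```text
t: 17.55
ee_pos: [0.5792, 0.0188, 0.1]
tool_rot: [1.505, 1.571, -0.105]
force: [-0.8, 0.3, -0.6]
grip_width: 0.0108
[306.39 253.46] [307.4  271.27]
[[219 217 204 175 135  91  51  25  15  14  18  13  12]
 [219 211 185 143  95  56  27  16  17  15  17  13  22]
 [213 195 156 105  58  30  25  25  23  16  14  17  40]
 [197 163 120  70  37  40  61  69  56  34  21  31  68]
 [172 129  83  45  45  79 110 118  97  57  33  60 103]
 [144  96  50  32  57 100 130 137 110  64  56  98 139]
 [121  75  39  26  48  83 107 108  84  58  84 131 165]
 [111  83  60  43  38  49  61  60  50  68 113 154 178]
 [114 102  91  82  68  50  37  37  60 101 143 171 188]
 [116 118 121 121 109  82  62  71 104 139 166 183 198]
 [123 135 147 149 131 100  91 114 145 166 180 194 213]]
306 253 307 271
[[157 166 155 127 101 110 141 167 181 191 211 225 229]
 [168 167 144 115 104 124 156 176 188 205 223 229 226]
 [157 150 131 120 128 148 168 182 196 217 226 225 209]
 [131 128 131 144 160 170 177 183 197 214 218 205 181]
 [118 126 146 166 176 178 176 174 178 185 185 174 160]
 [120 133 152 164 169 168 165 160 159 159 157 154 152]
 [115 124 133 138 138 136 138 145 150 151 151 151 150]
 [107 111 112 113 113 112 115 130 145 150 151 151 150]
 [105 105 108 112 116 110 105 118 139 149 152 150 150]
 [106 107 112 123 129 118 102 112 136 148 151 151 151]
 [107 111 121 135 139 122 103 112 135 148 152 151 151]
 [109 118 133 143 142 123 105 113 135 149 152 152 151]
 [115 130 142 148 145 130 116 125 140 148 152 153 152]
 [124 137 147 150 149 143 139 140 148 152 151 153 152]
 [128 132 140 146 150 151 149 151 152 154 154 153 152]
 [125 118 123 132 141 148 151 153 154 154 154 153 153]]
t 17.6 pos [0.58 0.02 0.1 ] F [ 0.5 -0.4 -1.2] w 10.7 q6 1.51
shift now [-0.1 -0.2 -0.9] turn opts [array([-0.1,  0. , -0. ]), array([179.9,  -0. ,  -0. ])] tooly [ 1.   -0.04  0.  ] toolz [-0.04 -1.    0.  ]
```

```bash
python3 -m pendant '[[10,-0.3,0,0,0,0,0],[10,0,-0.3,0,0,0,0],[10,0,0,0,0,0,0],[4,0,0,0,0,0,0],[3,0,0,0,0,0,0],[0,0,0,0,0,0,0]]'; python3 -m pendant '[[3,0,0,0,0,0,0],[3,0,0,0,0,0,0],[0,0,0,0,0,0,0]]'
```

```text
t: 18.35
ee_pos: [0.5788, 0.0191, 0.0628]
tool_rot: [-1.257, 1.571, -2.867]
force: [1.0, 0.5, -1.3]
grip_width: 0.0106
t: 18.73
ee_pos: [0.5786, 0.0191, 0.0567]
tool_rot: [-1.609, 1.57, 3.064]
force: [-0.8, 0.2, -0.2]
grip_width: 0.0107
```

```bash
python3 -m pendant '[[3,0,0,0,0,0,0],[3,0,0,0,0,0,0],[0,0,0,0,0,0,0]]'; python3 -m pendant '[[3,0,0,0,0,0,0],[3,0,0,0,0,0,0],[0,0,0,0,0,0,0]]'
```

```text
t: 19.1
ee_pos: [0.5786, 0.0191, 0.0505]
tool_rot: [-1.613, 1.57, 3.06]
force: [-0.1, -0.3, -0.6]
grip_width: 0.0107
t: 19.48
ee_pos: [0.5785, 0.0191, 0.0445]
tool_rot: [-1.644, 1.57, 3.03]
force: [-1.2, -1.0, 0.0]
grip_width: 0.0109
```

```bash
python3 -m pendant '[[3,0,0,0,0,0,0],[3,0,0,0,0,0,0],[3,0,0,0,0,0,0],[0,0,0,0,0,0,0]]'; python3 -m pendant '[[2,0,0,0,0,0,0],[1,0,0,0,0,0,0],[0,0,0,0,0,0,0]]'
```

```text
t: 19.98
ee_pos: [0.5785, 0.0191, 0.0355]
tool_rot: [-1.64, 1.57, 3.034]
force: [-0.5, -0.4, -1.2]
grip_width: 0.0108
t: 20.35
ee_pos: [0.5788, 0.0191, 0.0329]
tool_rot: [1.604, 1.571, -0.006]
force: [0.5, -0.3, -0.1]
grip_width: 0.0103
```

```bash
python3 -m pendant '[[0.7,0,0,0,0,0,0],[0.7,0,0,0,0,0,0],[0,0,0,0,0,0,0]]'
```

```text
t: 20.72
ee_pos: [0.5789, 0.0191, 0.0329]
tool_rot: [1.278, 1.57, -0.331]
force: [-4.2, 0.1, 12.4]
grip_width: 0.0105
```

The bar is on the cards (12 N at TCP 0.033, which matches the card height). I'll release, lift and look.

```bash
python3 -m pendant '[[-0.7,0,0,0,0,0,10],[0,0,0,0,0,0,18],[0,0,0,0,0,0,24],[0,0,0,0,0,0,26],[-10,0,0,0,0,0,28],[-30,0,0,0,0,0,34],[-50,0,0,0,0,0,34],[-50,0,0,0,0,0,34],[0,0,40,0,0,0,34],[0,0,40,0,0,0,34],[0,0,30,0,0,0,34],[0,0,0,0,0,0,34]]'; python3 - <<'E'
from h import *
p=imaging.get_image("scene"); a=cv2.resize(p["frame"][190:290,260:360],(400,400),interpolation=cv2.INTER_CUBIC)[:,:,::-1]
p=imaging.get_image("top"); b=cv2.resize(p["frame"][190:270,280:360],(400,400),interpolation=cv2.INTER_CUBIC)[:,:,::-1]
cv2.imwrite("pics/s6.png",np.hstack([a,b])); plan([0.5905,-.0674,.16],-2.1)
E
```

```text
t: 22.22
ee_pos: [0.5747, -0.0928, 0.1728]
tool_rot: [1.202, 1.57, -0.411]
force: [-0.6, 0.4, 0.5]
grip_width: 0.0289
t 22.32 pos [ 0.5745 -0.0907  0.1726] F [-0.4 -0.2  0.7] w 29.1 q6 1.33
shift now [ 12.6  15.  -23.9] turn opts [array([-0.1, -0. , -0. ]), array([179.9,  -0. ,   0. ])] tooly [ 0.999 -0.039  0.   ] toolz [-0.039 -0.999 -0.   ]
```

View pics/s6.png

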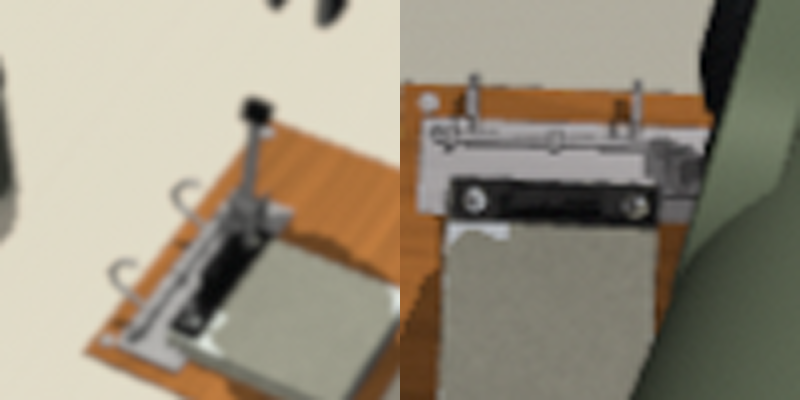

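The bar lies flat with both posts through its holes, at (475,200) and (635,205) in the right-hand crop, and the lever is still raised. I'll pinch the raised knob.

```bash
python3 -m pendant '[[0,8.2,-15.4,0,0,0,34],[0,8.1,-15.3,0,0,0,34],[12,0,0,0,0,0,34],[20,0,0,0,0,0,34],[0,0,0,0,0,0,34]]'; python3 - <<'E'
from h import *
plan([0.592,-.0607,.0895],-2.1)
a=[]
p=imaging.get_image("scene"); cv2.imwrite("pics/s7.png",cv2.resize(p["frame"][170:260,270:370],(600,540),interpolation=cv2.INTER_CUBIC)[:,:,::-1])
E
```

```text
t: 22.95
ee_pos: [0.5903, -0.0599, 0.1379]
tool_rot: [-1.713, 1.566, 2.962]
force: [-0.5, -0.3, 0.0]
grip_width: 0.0294
t 22.95 pos [ 0.5903 -0.0599  0.1379] F [-0.5 -0.3  0. ] w 29.4 q6 1.38
shift now [48.4  1.9  0.8] turn opts [array([-0.1, -0. ,  0.3]), array([1.799e+02, 4.000e-01, 1.000e-01])] tooly [ 0.999 -0.038 -0.004] toolz [-0.038 -0.999 -0.001]
```

View pics/s7.png

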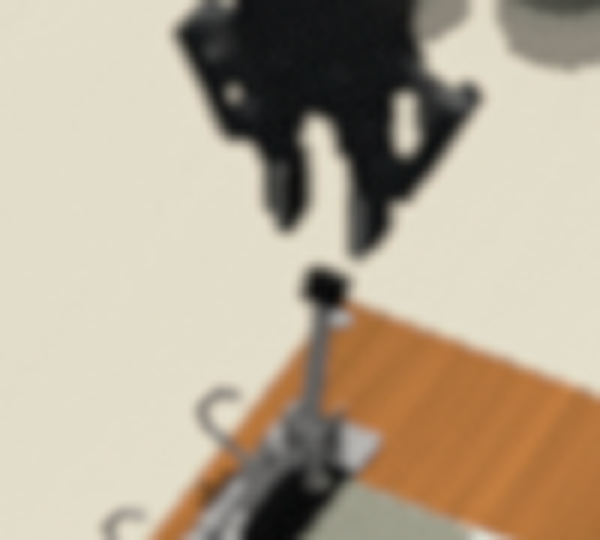

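The knob, at about (325,288), is centred under the gap between the fingers. I'll descend and pinch in steps.

```bash
python3 -m pendant '[[12,1.2,0.5,0,0,0,34],[18,0,0,0,0,0,34],[14,0,0,0,0,0,32],[4.4,0,0,0,0,0,29],[0,0,0,0,0,0,26],[0,0,0,0,0,0,24],[0,0,0,0,0,0,23]]'; python3 -m pendant '[[0,0,0,0,0,0,22],[0,0,0,0,0,0,21],[0,0,0,0,0,0,21]]'
```

```text
t: 23.88
ee_pos: [0.5931, -0.0614, 0.0922]
tool_rot: [-0.19, 1.571, -1.8]
force: [-2.8, 0.6, 1.1]
grip_width: 0.0195
t: 24.25
ee_pos: [0.5926, -0.0614, 0.0919]
tool_rot: [-1.292, 1.57, -2.902]
force: [-5.6, 0.0, 4.3]
grip_width: 0.0177
```

```bash
python3 -m pendant '[[0,-0.5,0,0,0,0,19],[0,-0.2,0,0,0,0,14],[0,0,0,0,0,0,10],[0,0,0,0,0,0,10]]'
```

```text
t: 24.75
ee_pos: [0.5925, -0.0614, 0.092]
tool_rot: [-0.12, 1.57, -1.73]
force: [-4.4, -0.8, 5.3]
grip_width: 0.0168
```

```bash
python3 -m pendant '[[1,0,3.6,0,0,0,10],[1.1,0,3.6,0,0,0,10],[1.4,0,3.5,0,0,0,10],[0,0,0,0,0,0,10]]';  python3 -m pendant '[[1.5,0,3.4,0,0,0,10],[1.7,0,3.3,0,0,0,10],[1.9,0,3.2,0,0,0,10],[2,0,3.2,0,0,0,10],[0,0,0,0,0,0,10]]'
```

```text
t: 25.25
ee_pos: [0.5924, -0.0691, 0.0893]
tool_rot: [2.957, 1.564, 1.349]
force: [-5.6, 7.4, 11.3]
grip_width: 0.0168
t: 25.88
ee_pos: [0.592, -0.0829, 0.0827]
tool_rot: [2.823, 1.566, 1.214]
force: [-6.4, 5.5, 16.2]
grip_width: 0.0167
```

```bash
python3 -m pendant '[[1.2,0.1,3.1,0,0,0,10],[1.8,0.1,3,0,0,0,10],[2.4,0.1,2.9,0,0,0,10],[0,0,0,0,0,0,10]]'
```

```text
t: 26.38
ee_pos: [0.5918, -0.0918, 0.0771]
tool_rot: [2.927, 1.566, 1.319]
force: [-7.4, 5.9, 14.8]
grip_width: 0.0167
```

```bash
python3 -m pendant '[[2,-0.4,2.7,0,0,0,10],[2.3,-0.3,2.6,0,0,0,10],[2.6,0,2.4,0,0,0,10],[0,0,0,0,0,0,10]]'
```

```text
t: 26.88
ee_pos: [0.5914, -0.0998, 0.0706]
tool_rot: [2.646, 1.566, 1.038]
force: [-7.1, 5.1, 16.0]
grip_width: 0.017
```

```bash
python3 -m pendant '[[2.6,-0.4,2.3,0,0,0,10],[2.8,0,2.2,0,0,0,10],[3.1,0,2,0,0,0,10],[0,0,0,0,0,0,10]]'; python3 -m pendant '[[3.1,0,1.8,0,0,0,10],[3.3,0,1.7,0,0,0,10],[3.4,0,1.4,0,0,0,10],[0,0,0,0,0,0,10]]'
```

```text
t: 27.38
ee_pos: [0.5913, -0.1076, 0.0624]
tool_rot: [2.06, 1.567, 0.451]
force: [-6.0, 1.7, 15.5]
grip_width: 0.0166
t: 27.88
ee_pos: [0.5912, -0.114, 0.0529]
tool_rot: [1.245, 1.567, -0.365]
force: [-7.8, -0.2, 18.0]
grip_width: 0.0168
```

```bash
python3 -m pendant '[[1.5,0,1.4,0,0,0,10],[1.5,0,1.4,0,0,0,10],[0,0,0,0,0,0,10]]'; python3 -m pendant '[[1.8,0,1,0,0,0,10],[1.8,0,0.8,0,0,0,10],[0,0,0,0,0,0,10]]'
```

```text
t: 28.25
ee_pos: [0.5911, -0.1159, 0.0498]
tool_rot: [1.724, 1.567, 0.115]
force: [-7.1, 0.8, 16.4]
grip_width: 0.0166
t: 28.62
ee_pos: [0.5908, -0.1179, 0.046]
tool_rot: [1.577, 1.568, -0.033]
force: [-7.1, -0.5, 15.8]
grip_width: 0.0165
```

```bash
python3 -m pendant '[[2,0,0.8,0,0,0,10],[2,0,0.7,0,0,0,10],[0,0,0,0,0,0,10]]'; python3 -m pendant '[[2,0,0.5,0,0,0,10],[2,0,0.4,0,0,0,10],[0,0,0,0,0,0,10]]'
```

```text
t: 29.0
ee_pos: [0.5908, -0.1198, 0.0422]
tool_rot: [1.373, 1.568, -0.237]
force: [-7.2, -0.4, 18.3]
grip_width: 0.0168
t: 29.38
ee_pos: [0.591, -0.1213, 0.0382]
tool_rot: [1.12, 1.567, -0.49]
force: [-8.2, -1.5, 16.0]
grip_width: 0.0165
```

```bash
python3 -m pendant '[[2,-0.4,0,0,0,0,10],[2,0,0,0,0,0,10],[0,0,0,0,0,0,10]]'; python3 -m pendant '[[1.5,0,0,0,0,0,10],[1.5,0,0,0,0,0,10],[0,0,0,0,0,0,10]]'
```

```text
t: 29.75
ee_pos: [0.5907, -0.1223, 0.0343]
tool_rot: [0.735, 1.565, -0.876]
force: [-6.8, -4.6, 16.3]
grip_width: 0.0169
t: 30.12
ee_pos: [0.5906, -0.1229, 0.0313]
tool_rot: [0.583, 1.565, -1.027]
force: [-7.1, -6.3, 16.0]
grip_width: 0.0164
```

```bash
python3 -m pendant '[[0.7,0,1.2,0,0,0,10],[0.7,0,1,0,0,0,10],[0,0,0,0,0,0,10]]'; python3 -m pendant '[[1.2,0,0,0,0,0,10],[1,0,0,0,0,0,10],[0,0,0,0,0,0,10]]'
```

```text
t: 30.5
ee_pos: [0.5905, -0.1235, 0.0297]
tool_rot: [1.112, 1.567, -0.498]
force: [-6.3, -2.4, 15.4]
grip_width: 0.0169
t: 30.88
ee_pos: [0.5905, -0.1239, 0.0274]
tool_rot: [0.903, 1.567, -0.707]
force: [-5.9, -3.2, 15.3]
grip_width: 0.0167
```

```bash
python3 -m pendant '[[0.8,0,0,0,0,0,10],[0.7,0,0,0,0,0,10],[0,0,0,0,0,0,10]]'; python3 -m pendant '[[0.8,0,0,0,0,0,10],[0.7,0,0,0,0,0,10],[0,0,0,0,0,0,10]]';python3 -m pendant '[[0.5,0,0,0,0,0,10],[0.5,0,0,0,0,0,10],[0,0,0,0,0,0,10]]'; python3 - <<'E'
from h import *
p=imaging.get_image("scene"); cv2.imwrite("pics/s8.png",cv2.resize(p["frame"][190:290,270:370],(560,560),interpolation=cv2.INTER_CUBIC)[:,:,::-1])
E
```

```text
t: 31.25
ee_pos: [0.5908, -0.124, 0.0259]
tool_rot: [0.973, 1.566, -0.637]
force: [-6.3, -3.9, 14.8]
grip_width: 0.0169
t: 31.62
ee_pos: [0.5904, -0.1243, 0.0242]
tool_rot: [0.743, 1.566, -0.867]
force: [-5.5, -4.5, 13.1]
grip_width: 0.0168
t: 32.0
ee_pos: [0.5904, -0.1245, 0.0233]
tool_rot: [0.684, 1.566, -0.926]
force: [-6.0, -5.5, 14.7]
grip_width: 0.0167
```

View pics/s8.png

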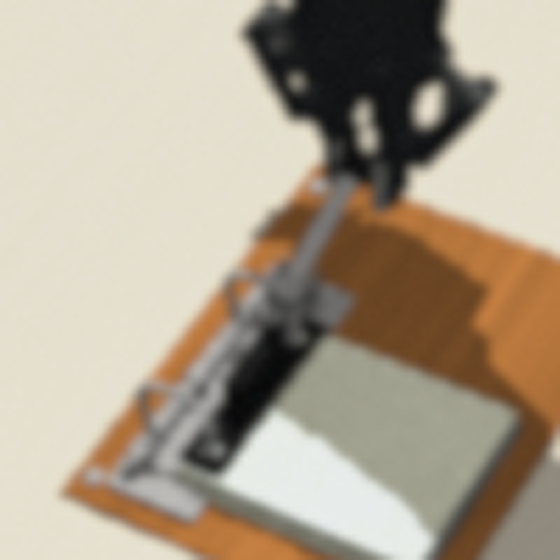

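```bash
python3 - <<'E'
from h import *
p=imaging.get_image("scene"); t=np.radians(-2.1);Rz=np.array([[np.cos(t),-np.sin(t),0],[np.sin(t),np.cos(t),0],[0,0,1]]); np.set_printoptions(precision=0,suppress=True)
F=lambda q:(proj(p,np.array([.579,.0197,0])+Rz@np.array(q))-[270,190])*5.6
print("hinge",F([.016,-.062,.034]))
for a in(0,.1,.2,.3,.4,.5): b=a+.08; print(a,"knob",F([.016,-.062-.075*np.cos(b),.034+.075*np.sin(b)]),"mid",F([.016,-.062-.05*np.cos(b),.034+.05*np.sin(b)]))
print("arch shut tops",F([.016,.04,.06]),F([.016,-.04,.06]),"rod",F([.032,.04,.02]),F([.032,-.04,.02]),"posttop",F([0,.04,.048]),F([0,-.04,.048]))
E
```

```text
hinge [287. 284.]
0 knob [360. 180.] mid [336. 214.]
0.1 knob [359. 170.] mid [335. 208.]
0.2 knob [357. 162.] mid [334. 202.]
0.3 knob [355. 155.] mid [332. 198.]
0.4 knob [352. 149.] mid [330. 194.]
0.5 knob [348. 144.] mid [328. 191.]
arch shut tops [176. 389.] [263. 277.] rod [151. 432.] [236. 321.] posttop [207. 419.] [293. 306.]
```

```bash
python3 -m pendant '[[0.7,0,1,0,0,0,5],[0.7,0,0.6,0,0,0,5],[0,0,0,0,0,0,5]]'; python3 -m pendant '[[1,0,0,0,0,0,5],[1,0,0,0,0,0,5],[0,0,0,0,0,0,5]]';python3 -m pendant '[[1,0,0,0,0,0,5],[1,0,0,0,0,0,5],[0,0,0,0,0,0,5]]'
```

```text
t: 32.48
ee_pos: [0.5903, -0.1245, 0.0214]
tool_rot: [1.359, 1.568, -0.251]
force: [-4.6, -1.8, 10.7]
grip_width: 0.0169
t: 32.85
ee_pos: [0.5903, -0.1249, 0.0194]
tool_rot: [1.104, 1.568, -0.506]
force: [-4.0, -3.0, 11.9]
grip_width: 0.0164
t: 33.22
ee_pos: [0.5903, -0.1249, 0.0172]
tool_rot: [1.086, 1.568, -0.524]
force: [-4.8, -3.1, 9.6]
grip_width: 0.017
```

```bash
python3 -m pendant '[[1,0,0,0,0,0,5],[0.8,0,0,0,0,0,5],[0,0,0,0,0,0,5]]'; python3 -m pendant '[[0.8,0,0,0,0,0,5],[0.7,0,0,0,0,0,5],[0,0,0,0,0,0,5]]';python3 -m pendant '[[0.7,0,0,0,0,0,5],[0.6,0,0,0,0,0,5],[0,0,0,0,0,0,5]]'
```

```text
t: 33.6
ee_pos: [0.5905, -0.1251, 0.0154]
tool_rot: [1.117, 1.567, -0.493]
force: [-4.3, -3.8, 8.5]
grip_width: 0.0167
t: 33.98
ee_pos: [0.5902, -0.1251, 0.0137]
tool_rot: [0.985, 1.568, -0.625]
force: [-4.3, -4.2, 7.5]
grip_width: 0.0167
t: 34.35
ee_pos: [0.5905, -0.125, 0.0123]
tool_rot: [1.163, 1.567, -0.447]
force: [-3.2, -2.7, 6.2]
grip_width: 0.0168
```

```bash
python3 -m pendant '[[0.8,0,0,0,0,0,5],[0.7,0,0,0,0,0,5],[0,0,0,0,0,0,5]]'; python3 -m pendant '[[0.7,0,0,0,0,0,5],[0.6,0,0,0,0,0,5],[0,0,0,0,0,0,5]]'
```

```text
t: 34.72
ee_pos: [0.5905, -0.1252, 0.0108]
tool_rot: [1.104, 1.567, -0.506]
force: [-3.4, -3.9, 7.7]
grip_width: 0.0164
t: 35.1
ee_pos: [0.5904, -0.1248, 0.0092]
tool_rot: [1.284, 1.568, -0.326]
force: [-3.0, -2.2, 4.8]
grip_width: 0.0167
```

```bash
python3 -m pendant '[[0.6,0,0,0,0,0,5],[0.6,0,0,0,0,0,5],[0,0,0,0,0,0,5]]'; python3 -m pendant '[[0.5,0,0,0,0,0,5],[0.5,0,0,0,0,0,5],[0,0,0,0,0,0,5]]'; python3 - <<'E'
from h import *
p=imaging.get_image("scene"); cv2.imwrite("pics/s9.png",cv2.resize(p["frame"][190:290,270:370],(560,560),interpolation=cv2.INTER_CUBIC)[:,:,::-1])
E
```

```text
t: 35.48
ee_pos: [0.5904, -0.1249, 0.008]
tool_rot: [1.256, 1.568, -0.355]
force: [-2.7, -2.6, 5.4]
grip_width: 0.0167
t: 35.85
ee_pos: [0.59, -0.1246, 0.0068]
tool_rot: [1.117, 1.568, -0.493]
force: [-1.8, -4.3, 5.3]
grip_width: 0.0164
```

View pics/s9.png

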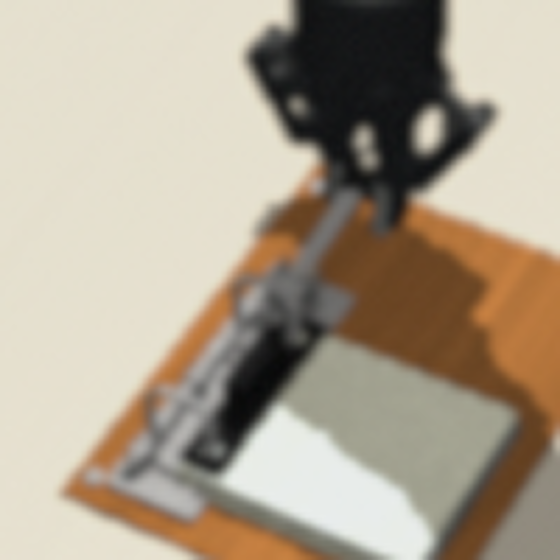

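Compared with the last crop, the arches, at about (165,395) and (250,280), are closer to shut but may not be home. I've now used all 12 views, so I'll measure the strip and arch pixels against the shut-lever reference picture.

```bash
python3 - <<'E'
from h import *
p=imaging.get_image("scene"); save(p,"now.png")
A=cv2.imread("pics/scene0.png")[:,:,::-1].astype(int); N=p["frame"].astype(int)
s8=cv2.resize(cv2.imread("pics/s8.png"),(100,100),interpolation=cv2.INTER_AREA)[:,:,::-1].astype(int); s9=cv2.resize(cv2.imread("pics/s9.png"),(100,100),interpolation=cv2.INTER_AREA)[:,:,::-1].astype(int)
np.set_printoptions(precision=2,suppress=True,linewidth=200)
def strip(f,o,rows):
    out=[]
    for r in rows:
        x=np.arange(318,340); q=f[r-o[1],x-o[0]]; sat=(q.max(1)-q.min(1))/np.maximum(q.max(1),1); w_=np.clip(.45-sat,0,1)*(q.max(1)>60); out.append((w_*x).sum()/max(w_.sum(),1e-3))
    return np.array(out)
rows=range(226,237)
for n,f,o in(("home",A,(0,0)),("s8",s8,(270,190)),("s9",s9,(270,190)),("now",N,(0,0))): print(n,strip(f,o,rows))
E
```

```text
home [327.02 327.19 327.61 328.11 328.14 327.7  327.02 326.37 325.64 324.55 323.38]
s8 [326.57 325.04 325.91 326.63 326.75 326.58 325.95 325.43 324.94 324.42 323.66]
s9 [328.59 329.15 330.03 330.89 331.69 329.61 326.96 326.32 325.66 325.06 324.38]
now [328.66 329.14 329.98 330.91 331.66 329.71 326.95 326.31 325.67 325.06 324.39]
```

```bash
python3 -m pendant '[[0.4,0,0,0,0,0,5],[0.4,0,0,0,0,0,5],[0,0,0,0,0,0,5]]'; python3 -m pendant '[[0.4,0,0,0,0,0,5],[0.3,0,0,0,0,0,5],[0,0,0,0,0,0,5]]'
```

```text
t: 36.33
ee_pos: [0.5901, -0.1244, 0.0059]
tool_rot: [1.273, 1.569, -0.337]
force: [0.8, -4.1, 3.5]
grip_width: 0.0166
t: 36.7
ee_pos: [0.59, -0.1244, 0.0054]
tool_rot: [1.24, 1.569, -0.37]
force: [1.5, -5.2, 4.0]
grip_width: 0.0168
```

```bash
python3 - <<'E'
from h import *
p=imaging.get_image("scene"); N=p["frame"].astype(int); A=cv2.imread("pics/scene0.png")[:,:,::-1].astype(int); M=cv2.imread("pics/now.png")[:,:,::-1].astype(int)
for n,f in(("home",A),("prev",M),("now",N)):
    o=[]
    for r in range(231,237):
        x=np.arange(318,340); q=f[r,x]; sat=(q.max(1)-q.min(1))/np.maximum(q.max(1),1); w_=np.clip(.45-sat,0,1)*(q.max(1)>60); o.append(round((w_*x).sum()/w_.sum(),2))
    print(n,o)
    # arch edge profile: columns 285..305 rows 252..262 gray
for r in (256,260): print(r,A[r,285:305].mean(1).astype(int),N[r,285:305].mean(1).astype(int),M[r,285:305].mean(1).astype(int),sep="\n")
E
```

```text
home [np.float64(327.7), np.float64(327.02), np.float64(326.37), np.float64(325.64), np.float64(324.55), np.float64(323.38)]
prev [np.float64(329.71), np.float64(326.95), np.float64(326.31), np.float64(325.67), np.float64(325.06), np.float64(324.39)]
now [np.float64(330.76), np.float64(327.5), np.float64(326.43), np.float64(325.89), np.float64(325.19), np.float64(324.35)]
256
[198 199 199 199 199 199 199 199 199 198 193 180 158 132 114 106 104 111
 128 144]
[220 220 220 220 220 220 220 220 220 219 216 202 178 149 129 120 117 123
 140 157]
[220 220 220 221 220 220 220 221 221 220 216 202 178 148 128 120 116 123
 138 157]
260
[199 199 199 199 199 199 198 192 176 151 124 103  99 111 127 137 142 145
 137 116]
[221 220 220 220 220 220 220 214 199 171 141 118 116 129 146 155 159 163
 154 131]
[220 220 220 220 220 220 220 215 199 171 139 116 113 127 146 154 159 162
 155 133]
```

```bash
python3 - <<'E'
from h import *
np.set_printoptions(linewidth=220)
p=imaging.get_image("scene"); N=p["frame"].mean(2); A=cv2.imread("pics/scene0.png").mean(2); M=cv2.imread("pics/now.png").mean(2)
s8=cv2.resize(cv2.imread("pics/s8.png"),(100,100),interpolation=cv2.INTER_AREA).mean(2)
r,c=slice(236,266),slice(294,316)
n=lambda a:(a-a.mean())/a.std()
S=np.zeros_like(N); S[190:290,270:370]=s8
for k,f in(("s8",S),("prev",M),("now",N)):
    print(k,"corr with home", [round(float((n(A[a,b])*n(f[a,b])).mean()),3) for a,b in((slice(252,266),slice(292,308)),(slice(234,248),slice(308,322)))])
print((A[254:264,294:308]*1.11).astype(int)); print(N[254:264,294:308].astype(int))
E
```

```text
s8 corr with home [0.965, 0.872]
prev corr with home [0.977, 0.881]
now corr with home [0.978, 0.881]
[[221 220 219 211 192 163 138 123 118 119 130 150 160 155]
 [221 219 213 197 168 142 124 118 119 130 148 159 157 141]
 [220 214 199 175 146 127 118 115 123 142 159 163 149 133]
 [216 203 178 150 131 123 118 118 129 144 154 149 132 132]
 [209 186 157 135 133 136 135 135 145 150 142 123 119 139]
 [194 165 136 126 136 149 152 154 160 154 129 104 114 146]
 [167 137 114 110 123 141 152 158 161 152 128 111 124 153]
 [142 115 101 101 119 140 151 149 146 143 138 133 142 163]
 [124 105  95 103 130 153 158 143 128 130 138 141 152 169]
 [114 103  95 109 140 162 158 137 128 138 143 145 153 175]]
[[221 220 219 214 195 167 141 125 119 120 132 154 165 157]
 [221 219 215 200 171 144 127 120 120 129 146 163 163 146]
 [219 216 203 178 149 129 121 117 123 139 157 165 153 137]
 [217 205 181 154 134 125 120 120 127 140 152 152 139 136]
 [211 191 160 139 136 139 135 134 142 149 142 127 123 140]
 [197 168 140 130 143 153 154 152 158 154 131 108 117 148]
 [171 141 118 115 130 146 156 159 162 153 131 114 127 155]
 [144 119 103 106 123 144 155 154 150 148 141 137 147 160]
 [126 108  98 107 132 155 160 147 133 134 141 147 155 154]
 [115 105  98 113 145 165 160 140 130 142 149 148 148 134]]
```

The picture now matches the shut reference almost exactly, and the pressing force has died away, so the lever is inside its pull-in range. I'll release and check that it stays.

```bash
python3 -m pendant '[[0,0,0,0,0,0,23],[0,0,0,0,0,0,28],[0,0,0,0,0,0,32],[0,0,0,0,0,0,34]]'; python3 - <<'E'
from h import *
p=imaging.get_image("scene"); N=p["frame"].mean(2); A=cv2.imread("pics/scene0.png").mean(2)
n=lambda a:(a-a.mean())/a.std()
print([round(float((n(A[a,b])*n(N[a,b])).mean()),3) for a,b in((slice(252,266),slice(292,308)),(slice(234,248),slice(308,322)))])
print(N[254:264,294:308].astype(int))
E
```

```text
t: 37.3
ee_pos: [0.5883, -0.1234, 0.0045]
tool_rot: [-2.043, 1.569, 2.631]
force: [0.3, 0.5, 0.5]
grip_width: 0.029
[0.978, 0.883]
[[221 221 219 213 195 167 141 126 121 122 134 152 163 158]
 [221 220 215 199 172 144 128 120 121 133 150 163 160 145]
 [220 216 202 178 149 129 120 118 125 145 163 165 151 137]
 [218 204 181 154 133 124 120 121 132 147 156 151 137 134]
 [212 191 160 138 136 139 138 138 148 154 145 127 121 140]
 [197 168 140 129 139 152 155 157 162 157 131 107 117 149]
 [171 142 118 113 126 144 155 161 164 155 131 114 127 155]
 [145 119 103 104 122 144 154 153 148 147 141 136 144 158]
 [126 108  98 107 132 156 161 146 131 134 141 144 151 148]
 [116 106  98 112 143 164 161 140 131 141 148 147 145 131]]
```

It stayed shut. I'll rise, shut the fingers and come down on the knob from above, feeling for it.

```bash
python3 -m pendant '[[-10,0,0,0,0,0,34],[-25,0,0,0,0,0,34],[-30,0,0,0,0,0,34],[-20,0,0,0,0,0,20],[0,2,-5.5,0,0,0,0],[0,0,0,0,0,0,0],[0,0,0,0,0,0,0],[0,0,0,0,0,0,0],[10,0,0,0,0,0,0],[10,0,0,0,0,0,0],[5,0,0,0,0,0,0],[0,0,0,0,0,0,0]]'; python3 - <<'E'
from h import *
plan([.590,-.118,.058],-2.1)
E
```

```text
t: 38.85
ee_pos: [0.5905, -0.1183, 0.0641]
tool_rot: [-1.82, 1.569, 2.854]
force: [0.3, 0.7, -0.1]
grip_width: 0.0001
t 38.85 pos [ 0.5905 -0.1183  0.0641] F [ 0.3  0.7 -0.1] w 0.1 q6 1.29
shift now [ 6.1 -0.5 -0.3] turn opts [array([-0.1, -0. ,  0.1]), array([1.799e+02, 1.000e-01, 0.000e+00])] tooly [ 0.999 -0.039 -0.001] toolz [-0.039 -0.999 -0.   ]
```

```bash
for i in 1 2 ; do :; done; python3 -m pendant '[[1.5,0,0,0,0,0,0],[1.5,0,0,0,0,0,0],[0,0,0,0,0,0,0]]'; python3 -m pendant '[[1,0,0,0,0,0,0],[1,0,0,0,0,0,0],[0,0,0,0,0,0,0]]'
```

```text
t: 39.22
ee_pos: [0.5911, -0.1185, 0.0619]
tool_rot: [0.838, 1.571, -0.771]
force: [0.5, 0.2, 0.1]
grip_width: -0.0003
t: 39.6
ee_pos: [0.591, -0.1184, 0.0598]
tool_rot: [-1.831, 1.571, 2.843]
force: [0.4, -0.9, 0.3]
grip_width: 0.0003
```

```bash
python3 -m pendant '[[0.7,0,0,0,0,0,0],[0.7,0,0,0,0,0,0]]'
```

```text
t: 39.85
ee_pos: [0.5911, -0.1185, 0.0585]
tool_rot: [1.307, 1.571, -0.303]
force: [-0.4, -0.1, 0.1]
grip_width: -0.0003
```

```bash
python3 -m pendant '[[0.7,0,0,0,0,0,0],[0.7,0,0,0,0,0,0]]'
```

```text
t: 40.1
ee_pos: [0.5911, -0.1185, 0.057]
tool_rot: [-0.945, 1.571, -2.554]
force: [-0.4, -0.8, 0.6]
grip_width: 0.0002
```

```bash
python3 -m pendant '[[0.8,0,0,0,0,0,0],[0.7,0,0,0,0,0,0]]'
```

```text
t: 40.35
ee_pos: [0.5911, -0.1185, 0.0555]
tool_rot: [-0.12, 1.571, -1.73]
force: [0.7, -0.0, -0.1]
grip_width: -0.0002
```

```bash
python3 -m pendant '[[0.8,0,0,0,0,0,0],[0.7,0,0,0,0,0,0]]'
```

```text
t: 40.6
ee_pos: [0.5911, -0.1185, 0.054]
tool_rot: [1.562, 1.571, -0.047]
force: [-0.7, -0.3, 0.2]
grip_width: -0.0001
```

```bash
python3 -m pendant '[[0.8,0,0,0,0,0,0],[0.7,0,0,0,0,0,0]]'
```

```text
t: 40.85
ee_pos: [0.5911, -0.1185, 0.0525]
tool_rot: [-1.54, 1.571, 3.134]
force: [-1.1, -0.6, 1.0]
grip_width: -0.0001
```

```bash
python3 -m pendant '[[0.6,0,0,0,0,0,0],[0.6,0,0,0,0,0,0]]'
```

```text
t: 41.1
ee_pos: [0.5911, -0.1185, 0.0513]
tool_rot: [2.062, 1.571, 0.452]
force: [-0.5, -0.1, 0.2]
grip_width: -0.0001
```

```bash
python3 -m pendant '[[0.6,0,0,0,0,0,0],[0.6,0,0,0,0,0,0]]'
```

```text
t: 41.35
ee_pos: [0.5911, -0.1185, 0.0502]
tool_rot: [1.169, 1.571, -0.441]
force: [0.5, -0.1, 0.2]
grip_width: 0.0003
```

```bash
python3 -m pendant '[[0.6,0,0,0,0,0,0],[0.6,0,0,0,0,0,0]]'
```

```text
t: 41.6
ee_pos: [0.5911, -0.1185, 0.0489]
tool_rot: [-2.468, 1.571, 2.205]
force: [-0.5, -0.2, -0.3]
grip_width: 0.0002
```

```bash
python3 -m pendant '[[0.6,0,0,0,0,0,0],[0.6,0,0,0,0,0,0]]'
```

```text
t: 41.85
ee_pos: [0.5911, -0.1185, 0.0477]
tool_rot: [0.121, 1.571, -1.489]
force: [0.2, 0.1, 0.0]
grip_width: -0.0003
```

```bash
python3 -m pendant '[[0.5,0,0,0,0,0,0],[0.5,0,0,0,0,0,0]]'; python3 -m pendant '[[0.4,0,0,0,0,0,0],[0.4,0,0,0,0,0,0]]'
```

```text
t: 42.1
ee_pos: [0.5913, -0.1186, 0.0472]
tool_rot: [1.032, 1.57, -0.577]
force: [-1.1, -0.0, 4.9]
grip_width: 0.0
t: 42.35
ee_pos: [0.5914, -0.1186, 0.0467]
tool_rot: [1.067, 1.57, -0.543]
force: [-2.0, 0.3, 7.2]
grip_width: -0.0001
```

```bash
python3 -m pendant '[[0.5,0,0,0,0,0,0],[0.5,0,0,0,0,0,0]]'
```

```text
t: 42.6
ee_pos: [0.5915, -0.1187, 0.0462]
tool_rot: [1.036, 1.57, -0.574]
force: [-2.5, 0.9, 10.7]
grip_width: 0.0004
```

```bash
python3 -m pendant '[[0.5,0,0,0,0,0,0],[0.5,0,0,0,0,0,0]]'
```

```text
t: 42.85
ee_pos: [0.5916, -0.1188, 0.0457]
tool_rot: [1.024, 1.569, -0.586]
force: [-4.5, 0.2, 14.7]
grip_width: 0.0
```

Contact came at about 0.047 and the force has risen steadily to 14.7 N. I'll hold it there.

```bash
python3 -m pendant '[[0.1,0,0,0,0,0,0],[0,0,0,0,0,0,0]]'; python3 -m pendant '[[0,0,0,0,0,0,0],[0,0,0,0,0,0,0],[0,0,0,0,0,0,0],[0,0,0,0,0,0,0]]'
```

```text
t: 43.1
ee_pos: [0.5916, -0.1188, 0.0457]
tool_rot: [1.041, 1.569, -0.568]
force: [-3.9, 0.5, 14.0]
grip_width: 0.0002
t: 43.6
ee_pos: [0.5916, -0.1188, 0.0457]
tool_rot: [1.049, 1.569, -0.561]
force: [-3.2, 1.1, 14.1]
grip_width: -0.0002
```

```bash
python3 -m pendant '[[0.2,0,0,0,0,0,0],[0,0,0,0,0,0,0],[0,0,0,0,0,0,0]]'; python3 -m pendant '[[0,0,0,0,0,0,0],[0,0,0,0,0,0,0],[0,0,0,0,0,0,0],[0,0,0,0,0,0,0]]'
```

```text
t: 43.98
ee_pos: [0.5916, -0.1188, 0.0456]
tool_rot: [1.045, 1.569, -0.565]
force: [-4.2, 1.0, 15.2]
grip_width: -0.0002
t: 44.48
ee_pos: [0.5916, -0.1188, 0.0456]
tool_rot: [1.042, 1.569, -0.567]
force: [-4.7, 0.6, 15.3]
grip_width: 0.0
```

The push has been held at about 15.2 N for more than half a second. I'll back off straight up, check the rings and bystanders, and wait.

```bash
python3 -m pendant '[[-2,0,0,0,0,0,0],[-15,0,0,0,0,0,0],[-30,0,0,0,0,0,0],[-40,0,0,0,0,0,0],[-30,0,30,0,0,0,0],[0,0,60,0,0,0,0],[0,0,60,0,0,0,0],[0,0,40,0,0,0,0],[0,0,0,0,0,0,0],[0,0,0,0,0,0,0],[0,0,0,0,0,0,0],[0,0,0,0,0,0,0],[0,0,0,0,0,0,0]]'; python3 - <<'E'
from h import *
np.set_printoptions(precision=3,suppress=True)
for n in("scene","top"):
    p=imaging.get_image(n); N=p["frame"].mean(2); A=cv2.imread(f"pics/{n}0.png").mean(2)
    m=lambda a:(a-a.mean())/a.std()
    bx=((214,232,326,342),(225,245,315,335),(250,266,292,308)) if n=="scene" else ((218,232,330,374),(210,222,288,330),(135,180,185,335))
    print(n,[round(float((m(A[a:b,c:d])*m(N[a:b,c:d])).mean()),3) for a,b,c,d in bx])
    t=np.radians(-2.1); k=[.5900,-.1177,.038]; u,v=proj(p,k).round().astype(int)
    w_=lambda I:np.argwhere(I[v-7:v+8,u-7:u+8]<55).mean(0)[::-1]+[u-7,v-7]
    print("knob dark centroid then/now",w_(A),w_(N))
    for q in("bar_center","jar_a","jar_cap","measure"):
        print(q,[(round(r["p"],2),w(p,r["centre"])) for r in imaging.landmark_of(q,p)[:4]])
s=env.get_state(); print(s["t"],s["force"],s["ee_pos"])
E
```

```text
t: 46.1
ee_pos: [0.584, -0.3076, 0.1609]
tool_rot: [0.959, 1.571, -0.649]
force: [0.8, -0.5, -0.5]
grip_width: -0.0001
scene [1.0, 1.0, 0.983]
knob dark centroid then/now [334.067 222.2  ] [334.286 222.214]
bar_center [(0.8, array([0.575, 0.016, 0.042])), (0.49, array([0.618, 0.236, 0.009]))]
jar_a [(0.97, array([ 0.633, -0.415,  0.002])), (0.76, array([0.785, 0.006, 0.001])), (0.71, array([ 0.744,  0.279, -0.001]))]
jar_cap [(0.65, array([ 0.382,  0.387, -0.002]))]
measure [(0.79, array([ 0.435, -0.424, -0.001])), (0.54, array([ 0.59 , -0.116,  0.038]))]
top [0.934, 0.999, 1.0]
knob dark centroid then/now [364.753 226.548] [365.857 225.571]
bar_center [(0.57, array([0.582, 0.02 , 0.039])), (0.51, array([0.622, 0.239, 0.013]))]
jar_a [(0.97, array([ 0.789,  0.005, -0.001])), (0.88, array([0.76 , 0.151, 0.   ])), (0.57, array([0.742, 0.281, 0.   ]))]
jar_cap [(0.91, array([0.381, 0.39 , 0.   ]))]
measure []
46.6 [-1.022  1.168  0.489] [ 0.584 -0.308  0.161]
```

```bash
python3 -c "
from plant import env; print(env.close_job())"
```

```text
the job is handed in; nothing more can be done
None
```

I finished the job and handed it in at about 46.6 s; it reports no verdict. I lifted the lever by its knob until the rings were open, threaded the large bar (80 mm hole spacing) over both posts, and brought the lever back down. The last step was a push from above of about 15 N, held for more than half a second, before letting go.

**What the last checks showed:**
- **Lever and rings:** after release, the knob and arches match the original shut-lever picture (scene correlation 0.98 to 1.0). The knob was within about 0.2 px in the scene view.
- **Bar:** both networks place its middle at 39–42 mm height above the work surface, where 39 mm is flat on the cards. I saw both posts through its holes before closing.
- **Jars, cap and tape measure:** the jars and cap found are where they started, within the networks' error. The far jar was found only in the scene view, and so was the tape measure, because the arm hid it from above.

**What was less clean:**
- **Slip on the knob:** the pads slipped while pressing the lever down, so the fingers ended about 0.5 mm above the board by the readings. The lever reached its pull-in range before I released it.
- **Pressing force:** it read up to 18 N vertically on the way down, and about 20 N in total at most once the sideways load of about 8 N is added. That is right at the 20 N limit, so peaks between readings could have passed it slightly.
- **Knob check from above:** the top-view knob centroid differed by about 1 px from the first picture, probably from changed shading.

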